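# Pack the sound plaster castings into the fitted tray

## Robot

A 6-joint arm with a two-finger parallel gripper is mounted at the origin on the work surface. World frame = base frame: x ahead of the robot, y to its left, z up, the work surface at z = 0. Lengths are in m, angles in rad, forces in N, time in s.
With the tool pointing down it reaches from about 0.35 to 0.975 m from the base axis. Payload 4.9 kg.
Tool frame: the origin (TCP) lies on the centre line of the jaws, within the pads' length; the fingertips stand 14 mm ahead of it and the grasp point (between the pads) lies 5 mm behind it; z points along the fingers, y is the line along which they close (so a half turn about z gives the same grasp; the last joint's range is limited). The gripper opens to 85 mm and grips with 20 to 120 N. Pads are 22 mm wide; open, the fingers measure 114 mm over their backs; the gripper's body (76 mm by 85 mm) begins 54 mm behind the grasp point. The pads swing forward as they close: fully open they stand 13 mm farther back than shut.
Start: joints at [-1.297, 0.053, 1.613, -0, 1.476, -0.119], TCP at [0.239, -0.577, 0.218] pointing down, gripper open.
Joint ranges: [-3.01, 3.01], [-1.01, 2.22], [0.06, 2.58], [-1.02, 4.17], [0.09, 2.62], [-3.14, 3.14]. Speed limits (rad/s): [2.57, 2.57, 3.14, 3.14, 3.14, 3.14].

## Interface

Orientations are given as a unit quaternion [w, x, y, z].
In Python, from plant import * gives the robot as it stands.
- The arm moves only by the tool send_rows, never from a script. Its argument "steps" is a list of rows, each an object with "translation": the shift along the tool's x, y, z in cm, a list of three; "delta_rot": the turn, a rotation vector about the tool's x, y, z in rad, a list of three; "jaw": the finger opening in cm, from 0 to 8.54. In form: [{"translation": [dx, dy, dz], "delta_rot": [rx, ry, rz], "jaw": jaw}, ...]. A call has exactly 8 rows; each row is the pose to reach, as a shift and turn from the pose commanded when the call began, along the tool's axes at that moment; what a row does not reach only later rows make up. A row lasts 1/10 s, in which the tool goes at most 50 mm and 8.59 degrees, less where a joint would pass 70% of its speed; a pose out of reach is approached as far as the arm can. A call with a gripper value outside its range is refused whole. The fingers move at their own pace and stop on an object; the grip force is fixed at half the most. Time passes only in rows, so rows that repeat a pose let the fingers close, or fill a call up. It gives the time, the measured TCP pose, the force, the opening and the grip force at its end, in the units of the state.
- state(): the state, without advancing time (a new reading comes with each control period).
- grab_frame(name): name is "scene" or "top" or "wrist"; returns a dict with "pixels" (400x640x3 uint8, blue, green, red), "range_z" (400x640 float32, m along the optical axis (not along the pixel's ray), 0 where there is no reading), "fx", "fy", "cx", "cy" (pixels), "rvec" (rotation vector, rad) and "tvec" (3), from world to camera coordinates, as OpenCV has them. Camera axes: x right, y down, z forward; pixel columns grow to the right and rows downward; lengths in m; the calibration is good to about 2 mm. A picture is of the moment at which its call begins.
- job_done(): hands the job in; it is judged then, once.
The state is a dict: "time": time; "joint_pos": joint angles; "joint_vel": joint speeds; "joint_efforts": joint torques, N m; "tool_pos": TCP position; "tool_rot": TCP orientation; "contact_force": force on the tool from outside, world axes, zero at the start; "ft_torque": the same for the moment, N m; "gripper_width": opening from 0.0 (shut) to 1.0 (fully open); "grasp_force": force on a finger pad.
Only numpy, scipy, OpenCV 4.12 (cv2) and the standard library are available. Lean on these libraries where they do the work, as an engineer would, in place of code of your own. Each camera call takes 0.05 s, during which the arm holds its last target. There are 200 camera calls.

## Task

Pack the four whole plaster castings from the newspaper into the wooden tray: the large rosette, the small rosette, the square block and the oblong tablet each lie flat, knob side up, on the floor of the recess cut to its own shape and size. Plaster chips easily, so set each one down gently rather than dropping it, and leave the two broken castings where they lie.

Things in the scene. Friction and masses are not known exactly. Their poses are not given: they have to be found in the camera images.
- big_rosette_mid (a point): Large whole rosette: round, 66 mm across; 14 mm thick base with fine relief up to 16 mm above the underside; a round knob of 26 mm diameter stands in the middle, from 14 to 30 mm above the underside, and can be gripped. All white plaster, 30 mm tall overall; this point is at the centre, half-way up (15 mm above the underside); z points up.
- small_rosette_mid (a point): Small whole rosette: round, 44 mm across; 14 mm thick base with fine relief up to 16 mm above the underside; round middle knob of 22 mm diameter from 14 to 30 mm above the underside. All white plaster, 30 mm tall overall; this point is at the centre, half-way up (15 mm above the underside); z points up.
- square_block_mid (a point): Whole square corner block: 52 x 52 mm, sides along x and y; 14 mm thick base with fine relief up to 16 mm above the underside; round middle knob of 24 mm diameter from 14 to 30 mm above the underside. All white plaster, 30 mm tall overall; this point is at the centre, half-way up (15 mm above the underside); z points up.
- long_tablet_mid (a point): Oblong tablet: 84 mm along x, 34 mm along y; 14 mm thick base with fine relief up to 16 mm above the underside; in the middle a raised bar, 44 mm along x and 20 mm along y, from 14 to 30 mm above the underside. All white plaster, 30 mm tall overall; this point is at the centre, half-way up (15 mm above the underside); z points up.
- broken_rosette_mid (a point): Broken rosette, a reject: like the large rosette (66 mm, 26 mm knob) but a slice of three eighths of the round is missing; this point is at the centre of the original round, in the middle of the knob. All white plaster, 30 mm tall overall; this point is at the centre, half-way up (15 mm above the underside); z points up.
- broken_block_mid (a point): Broken square block, a reject: like the square block (52 mm, 24 mm knob) but one corner (the +x +y one) is snapped off on the slant; this point is in the middle of the original square, in the knob. All white plaster, 30 mm tall overall; this point is at the centre, half-way up (15 mm above the underside); z points up.
- pocket_big_floor (a point): Insert with the large round recess, 82 mm across. The insert is a fixed light-brown plywood plate, 110 x 96 mm, in one of the four quarters of the low wooden tray. The recess is 9 mm deep with upright walls and a dark felt floor; this point is at the centre of its floor (11 mm above the table; the plate's top is 9 mm and the tray's rim 11 mm above this point). z up, x along the plate's 110 mm side.
- pocket_small_floor (a point): Insert with the small round recess, 60 mm across. The insert is a fixed light-brown plywood plate, 110 x 96 mm, in one of the four quarters of the low wooden tray. The recess is 9 mm deep with upright walls and a dark felt floor; this point is at the centre of its floor (11 mm above the table; the plate's top is 9 mm and the tray's rim 11 mm above this point). z up, x along the plate's 110 mm side.
- pocket_square_floor (a point): Insert with the square recess, 68 x 68 mm, sides along x and y. The insert is a fixed light-brown plywood plate, 110 x 96 mm, in one of the four quarters of the low wooden tray. The recess is 9 mm deep with upright walls and a dark felt floor; this point is at the centre of its floor (11 mm above the table; the plate's top is 9 mm and the tray's rim 11 mm above this point). z up, x along the plate's 110 mm side.
- pocket_long_floor (a point): Insert with the oblong recess, 100 mm along x and 50 mm along y. The insert is a fixed light-brown plywood plate, 110 x 96 mm, in one of the four quarters of the low wooden tray. The recess is 9 mm deep with upright walls and a dark felt floor; this point is at the centre of its floor (11 mm above the table; the plate's top is 9 mm and the tray's rim 11 mm above this point). z up, x along the plate's 110 mm side.
Things that resemble listed ones, but are neither listed nor needed, are in the scene too. What is shaped like the part that bears small_rosette_mid but turquoise is not meant.

How it is judged:
At the end, for the whole second after the job is handed in: Each of the four whole castings rests in its own recess: centre within 13 mm horizontally of the recess centre, flat on its floor (centre less than 19 mm above the floor; 15 mm when seated), upright within 0.12 rad, at rest (below 0.02 m/s); both broken castings within 30 mm of where they started (horizontal distance between big_rosette_mid and pocket_big_floor below 0.013 m and z of big_rosette_mid in the frame of pocket_big_floor below 0.019 m and angle between each of big_rosette_mid, small_rosette_mid, square_block_mid, long_tablet_mid's own z axis and vertical below 0.12 rad and linear speed of each of big_rosette, small_rosette, square_block, long_tablet below 0.02 m/s and horizontal distance between small_rosette_mid and pocket_small_floor below 0.013 m and z of small_rosette_mid in the frame of pocket_small_floor below 0.019 m and horizontal distance between square_block_mid and pocket_square_floor below 0.013 m and z of square_block_mid in the frame of pocket_square_floor below 0.019 m and horizontal distance between long_tablet_mid and pocket_long_floor below 0.013 m and z of long_tablet_mid in the frame of pocket_long_floor below 0.019 m and distance of each of broken_rosette_mid, broken_block_mid from where it was at the start of the episode below 0.03 m); the robot touches nothing.
It fails at once if the big rosette is dropped or thrown (faster than 0.7 m/s while not in the fingers: a free fall of about 25 mm) (linear speed of big_rosette above 0.7 m/s and contact force between the fingers and big_rosette below 0.05 N).
It fails at once if the small rosette is dropped or thrown (faster than 0.7 m/s while not in the fingers: a free fall of about 25 mm) (linear speed of small_rosette above 0.7 m/s and contact force between the fingers and small_rosette below 0.05 N).
It fails at once if the square block is dropped or thrown (faster than 0.7 m/s while not in the fingers: a free fall of about 25 mm) (linear speed of square_block above 0.7 m/s and contact force between the fingers and square_block below 0.05 N).
It fails at once if the long tablet is dropped or thrown (faster than 0.7 m/s while not in the fingers: a free fall of about 25 mm) (linear speed of long_tablet above 0.7 m/s and contact force between the fingers and long_tablet below 0.05 N).
It also fails if it takes over 99 s, if anything falls off the work surface, if the arm or the gripper's body presses on something with over 40 N, if the wrist force passes 120 N, or if a joint passes its speed limit or range.

## Working session

There is one attempt and no reset: what is moved stays moved. The work goes in short steps, Python scripts to look and compute and a tool call to move; the robot and the scene stay as the last step left them, time stands still between calls to the robot, and variables do not carry over. Pictures are saved under pics/ and viewed, at most 14 in all, crops included, and the job is handed in when it is done.

Besides the shell and the picture viewer there is one more tool, called after ">>>" by a JSON object that holds its "fn" and its "kwargs", one argument or row to a line. send_rows: Moves the arm, as the interface text tells. Its arguments: {"type":"object","properties":{"steps":{"type":"array","items":{"type":"object","properties":{"translation":{"type":"array","items":{"type":"number"}},"delta_rot":{"type":"array","items":{"type":"number"}},"jaw":{"type":"number"}}}}},"required":["steps"]}

```bash
mkdir -p pics; ls
cat > h.py <<'E'
from plant import *
import numpy as np, cv2
from scipy.spatial.transform import Rotation as R
def cam(n):
    f=grab_frame(n); f={k:(np.array(v) if k in('pixels','range_z','rvec','tvec') else v) for k,v in f.items()}
    return f
def ray(f,uv,z):
    uv=np.atleast_2d(uv).astype(float)
    M=cv2.Rodrigues(f['rvec'].astype(float).reshape(3,1))[0]; t=f['tvec'].reshape(3)
    d=np.c_[(uv[:,0]-f['cx'])/f['fx'],(uv[:,1]-f['cy'])/f['fy'],np.ones(len(uv))]@M
    c=-M.T@t
    return c+d*((z-c[2])/d[:,2])[:,None]
def proj(f,P):
    K=np.array([[f['fx'],0,f['cx']],[0,f['fy'],f['cy']],[0,0,1]],float)
    return cv2.projectPoints(np.atleast_2d(P).astype(float),f['rvec'].astype(float),f['tvec'].astype(float),K,None)[0][:,0]
def cloud(f):
    M=cv2.Rodrigues(f['rvec'].astype(float).reshape(3,1))[0]; t=f['tvec'].reshape(3)
    v,u=np.mgrid[:400,:640]; z=f['range_z']
    P=np.stack([(u-f['cx'])/f['fx']*z,(v-f['cy'])/f['fy']*z,z],-1)
    return (P-t)@M
E
python3 - <<'E'
from h import *
import pickle
for n in('top','scene'):
    f=cam(n); cv2.imwrite(f'pics/{n}.png',f['pixels']); pickle.dump(f,open(n+'.pkl','wb'))
    print(n,f['fx'],f['tvec'])
s=state();print(s)
E
```

```text
pics
top 457.2939788517374 [0.03344167 0.56721609 1.07387508]
scene 428.9650685632381 [ 0.20226018 -0.26982704  1.43089337]
{'time': 0.1, 'joint_pos': array([-1.29699543e+00,  5.33160714e-02,  1.61415531e+00, -3.50798266e-06,
        1.47600277e+00, -1.19005826e-01]), 'joint_vel': array([-0.00040297, -0.00230455, -0.00561471, -0.0007916 , -0.00158926,
       -0.00179106]), 'joint_efforts': array([-3.38805012e-05, -3.94898343e+01, -3.71366286e+01, -1.36406470e-04,
        3.86374086e-03,  2.75619101e-06]), 'tool_pos': array([ 0.23907509, -0.57682992,  0.21697116]), 'tool_rot': array([-9.37795709e-04,  9.80774313e-01,  1.95143185e-01, -7.44795586e-05]), 'contact_force': array([-0.38186948,  0.06416735,  0.15738174]), 'ft_torque': array([ 0.01641665, -0.03831484, -0.00721782]), 'grasp_force': 0.0, 'gripper_width': 1.001471970272642}
```

View pics/top.png

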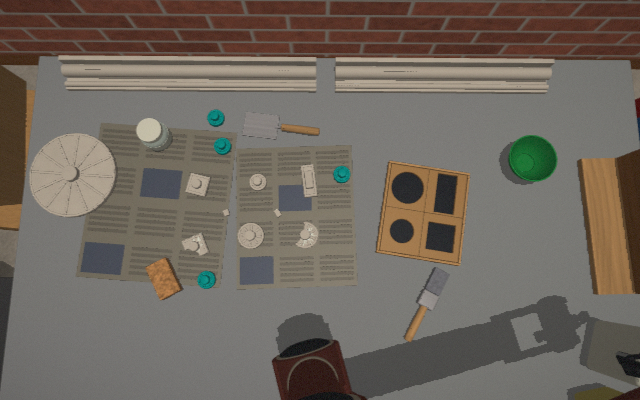

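View pics/scene.png

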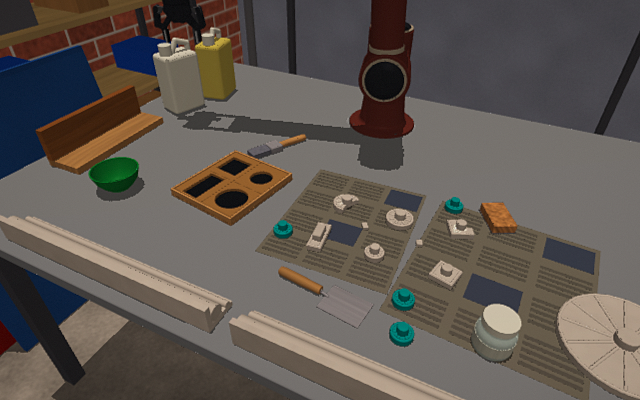

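The top view shows the big rosette at (251,236), the small rosette at (258,182), the tablet at (309,180) and the whole square at (198,184). The rejects are the broken rosette at (306,236) and the broken block at (195,244). The tray recesses are big at (407,187), long at (446,193), small at (402,231) and square at (440,237). Next I'll confirm with a crop and measure.

Run:
```python
from h import *
import pickle
T=pickle.load(open('top.pkl','rb'));S=pickle.load(open('scene.pkl','rb'))
im=T['pixels']; a=cv2.resize(im[160:270,170:340],None,fx=4.7,fy=4.7,interpolation=cv2.INTER_CUBIC);cv2.imwrite('pics/crop.png',a)
for nm,f in(('top',T),('scene',S)):
    hsv=cv2.cvtColor(f['pixels'],cv2.COLOR_BGR2HSV); C=cloud(f)
    white=(hsv[...,1]<60)&(hsv[...,2]>120)
    for lo,hi in((.006,.045),(.024,.045)):
        m=(white&(C[...,2]>lo)&(C[...,2]<hi)).astype(np.uint8)
        n,l,st,c=cv2.connectedComponentsWithStats(m)
        for i in range(1,n):
            if 12<st[i,4]<900:
                P=C[l==i]; h=P[:,2]
                r=cv2.minAreaRect((P[:,:2]*1000).astype(np.float32))
                print(nm,lo,c[i].round(0),st[i,4],'xyc',np.round(r[0],0),'sz',np.round(r[1],0),'ang',round(r[2]),'z',h.max().round(3),'mean',(P.mean(0)*1000).round(0))
# tray recesses: dark
for nm,f in(('top',T),('scene',S)):
    x0,x1,y0,y1=(375,475,155,270) if nm=='top' else (165,300,145,230)
    g=f['pixels'].max(2); m=np.zeros_like(g); m[y0:y1,x0:x1]=(g[y0:y1,x0:x1]<60)
    n,l,st,c=cv2.connectedComponentsWithStats(m)
    for i in range(1,n):
        if st[i,4]>80:
            v,u=np.where(l==i)
            W=ray(f,np.c_[u,v],.011 if nm=='top' else .011)
            r=cv2.minAreaRect((W[:,:2]*1000).astype(np.float32)); print(nm,c[i].round(),st[i,4],np.round(r[0]),np.round(r[1]),r[2],(W.mean(0)*1000).round())
# tray outline
hsv=cv2.cvtColor(T['pixels'],cv2.COLOR_BGR2HSV);m=((hsv[...,1]>90)&(hsv[...,2]>100)).astype(np.uint8);m[:,:370]=0;m[:,480:]=0;m[:155]=0;m[268:]=0
v,u=np.where(m>0);W=ray(T,np.c_[u,v],.022)
r=cv2.minAreaRect((W[:,:2]*1000).astype(np.float32));print('tray',r)
```

```text
top 0.006 [309. 180.] 416 xyc [608.  66.] sz [83. 34.] ang 7 z 0.034 mean [607.  66.  18.]
top 0.006 [197. 184.] 387 xyc [596. 349.] sz [52. 51.] ang 75 z 0.033 mean [595. 348.  16.]
top 0.006 [257. 181.] 210 xyc [604. 196.] sz [42. 42.] ang 76 z 0.033 mean [603. 196.  18.]
top 0.006 [226. 212.] 30 xyc [525. 275.] sz [15. 13.] ang 19 z 0.013 mean [525. 275.  10.]
top 0.006 [277. 212.] 32 xyc [526. 145.] sz [19. 11.] ang 34 z 0.013 mean [525. 145.   9.]
top 0.006 [250. 235.] 531 xyc [466. 210.] sz [62. 63.] ang 1 z 0.035 mean [467. 210.  16.]
top 0.006 [308. 236.] 394 xyc [466.  65.] sz [45. 65.] ang 70 z 0.034 mean [466.  66.  17.]
top 0.006 [196. 244.] 342 xyc [439. 347.] sz [53. 52.] ang 24 z 0.034 mean [444. 344.  17.]
top 0.006 [428. 300.] 246 xyc [ 313. -227.] sz [39. 37.] ang 61 z 0.025 mean [ 313. -227.   19.]
top 0.024 [ 69. 173.] 176 xyc [620. 669.] sz [35. 38.] ang 83 z 0.035 mean [620. 668.  30.]
top 0.024 [308. 179.] 127 xyc [608.  66.] sz [43. 20.] ang 8 z 0.034 mean [608.  66.  29.]
top 0.024 [257. 180.] 56 xyc [603. 195.] sz [18. 20.] ang 0 z 0.033 mean [603. 196.  29.
[... 2215 characters left out ...]
.   11.]
top [445. 194.] 707 [ 576. -280.] [47. 98.] 81.47091674804688 [ 575. -280.   11.]
top [401. 231.] 406 [ 480. -166.] [55. 55.] 0.3050154447555542 [ 480. -167.   11.]
top [440. 237.] 690 [ 466. -263.] [65. 67.] 80.40398406982422 [ 465. -263.   11.]
scene [234. 167.] 249 [ 461. -268.] [58. 59.] 80.94515991210938 [ 462. -267.   11.]
scene [261. 178.] 172 [ 477. -171.] [42. 56.] 27.035846710205078 [ 476. -171.   11.]
scene [203. 186.] 327 [ 572. -285.] [41. 93.] 80.8658447265625 [ 573. -285.   11.]
scene [231. 199.] 427 [ 587. -188.] [72. 72.] 1.1646090745925903 [ 587. -188.   11.]
tray ((526.6942138671875, -220.94174194335938), (207.76864624023438, 235.7985382080078), 81.09547424316406)
```

View pics/crop.png

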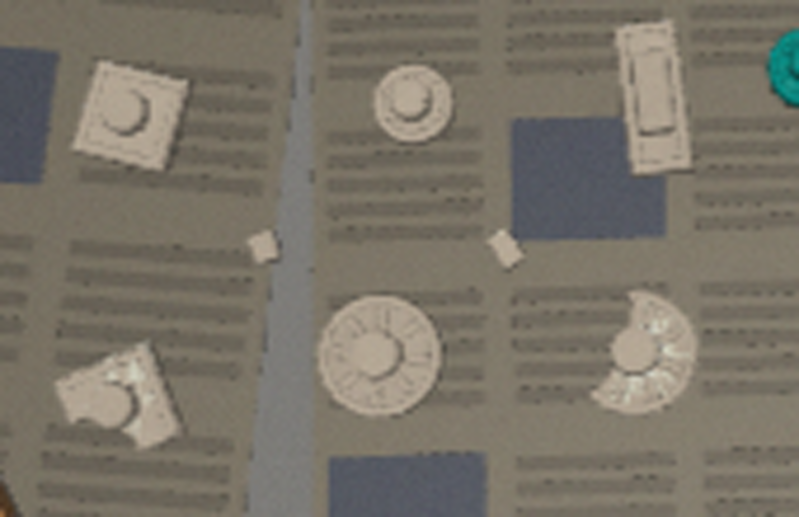

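The crop confirms it. The whole square is at (132,115), the small rosette at (412,103), the tablet at (653,96) and the big rosette at (380,353). The two at (115,398) and (635,352) are clearly broken. First I move above the big rosette and turn the tool square to the world axes.

>>> {"fn": "send_rows", "kwargs": {
  "steps": [
    {"translation":[51.3,-64,0],"delta_rot":[0,0,0.393],"jaw":5},
    {"translation":[51.3,-64,0],"delta_rot":[0,0,0.393],"jaw":5},
    {"translation":[51.3,-64,0],"delta_rot":[0,0,0.393],"jaw":5},
    {"translation":[51.3,-64,0],"delta_rot":[0,0,0.393],"jaw":5},
    {"translation":[51.3,-64,0],"delta_rot":[0,0,0.393],"jaw":5},
    {"translation":[51.3,-64,0],"delta_rot":[0,0,0.393],"jaw":5},
    {"translation":[51.3,-64,0],"delta_rot":[0,0,0.393],"jaw":5},
    {"translation":[51.3,-64,0],"delta_rot":[0,0,0.393],"jaw":5}
  ]
}}

```text
time: 0.9
tool_pos: [0.3507, -0.1913, 0.2177]
tool_rot: [-0.0, 1.0, -0.001, 0.0]
contact_force: [2.3, 0.1, 0.3]
gripper_width: 0.585
grasp_force: 0.0
```

```bash
cat > go.py <<'E'
import sys
from h import *
# usage: go.py x y z yawdeg (m) -> tool delta in cm, turn about tool z
s=state(); q=np.array(s['tool_rot']); r=R.from_quat(q[[1,2,3,0]]); M=r.as_matrix()
psi=np.degrees(np.arctan2(M[1,0],M[0,0]))
print('t',round(s['time'],2),'p',np.round(s['tool_pos'],4),'yaw',psi.round(2),'tilt',np.degrees(np.arccos(-M[2,2])).round(2),'F',np.round(s['contact_force'],1),'w',round(s['gripper_width']*8.5,2),'gf',round(s['grasp_force'],1),'j6',round(s['joint_pos'][5],2))
a=list(map(float,sys.argv[1:]))
for i in range(0,len(a),4):
    x,y,z,w=a[i:i+4]; d=(np.array([x,y,z])-s['tool_pos'])@M*100
    T=R.from_euler('z',w,degrees=True)*R.from_matrix(np.diag([1.,-1,-1]))
    print(d.round(2),(r.inv()*T).as_rotvec().round(3))
E
python3 go.py .468 .21 .15 0
```

```text
t 0.9 p [ 0.3507 -0.1913  0.2177] yaw -0.06 tilt 0.01 F [2.3 0.1 0.3] w 4.97 gf 0.0 j6 0.89
[ 11.68 -40.14   6.77] [-0.    -0.    -0.001]
```

>>> {"fn": "send_rows", "kwargs": {
  "steps": [
    {"translation":[11.7,-40.1,4],"delta_rot":[0,0,0],"jaw":5},
    {"translation":[11.7,-40.1,4],"delta_rot":[0,0,0],"jaw":5},
    {"translation":[11.7,-40.1,4],"delta_rot":[0,0,0],"jaw":5},
    {"translation":[11.7,-40.1,4],"delta_rot":[0,0,0],"jaw":5},
    {"translation":[11.7,-40.1,4],"delta_rot":[0,0,0],"jaw":5},
    {"translation":[11.7,-40.1,4],"delta_rot":[0,0,0],"jaw":5},
    {"translation":[11.7,-40.1,4],"delta_rot":[0,0,0],"jaw":5},
    {"translation":[11.7,-40.1,4],"delta_rot":[0,0,0],"jaw":5}
  ]
}}

```text
time: 1.7
tool_pos: [0.4623, 0.1912, 0.1794]
tool_rot: [0.0, 1.0, 0.0, -0.0]
contact_force: [0.3, -1.1, 1.1]
gripper_width: 0.584
grasp_force: 0.0
```

```bash
python3 - <<'E'
from h import *
f=cam('wrist');cv2.imwrite('pics/w1.png',f['pixels'])
C=cloud(f);print((-cv2.Rodrigues(f['rvec'].astype(float).reshape(3,1))[0].T@f['tvec'].reshape(3)).round(3))
hsv=cv2.cvtColor(f['pixels'],cv2.COLOR_BGR2HSV)
m=((hsv[...,1]<60)&(hsv[...,2]>120)&(C[...,2]>.024)&(C[...,2]<.04)).astype(np.uint8)
n,l,st,c=cv2.connectedComponentsWithStats(m)
for i in range(1,n):
    if st[i,4]>100:
        P=C[l==i];r=cv2.minAreaRect((P[:,:2]*1000).astype(np.float32));print(c[i].round(),r,np.median(P[:,2]))
E
python3 go.py .468 .21 .15 0 .468 .21 .034 0
```

```text
[0.527 0.191 0.335]
[458.  28.] ((606.7262573242188, 66.8707275390625), (43.96312713623047, 20.214628219604492), 7.1613078117370605) 0.029866582060545054
[315.  34.] ((602.164306640625, 196.43832397460938), (20.8775634765625, 21.050212860107422), 21.219932556152344) 0.029888315149206767
[149.  43.] ((594.2176513671875, 348.2466735839844), (22.503074645996094, 22.77283477783203), 24.605945587158203) 0.029821664877734508
[434. 178.] ((468.8898010253906, 75.2982406616211), (24.16813850402832, 24.626142501831055), 33.799800872802734) 0.029978046088271627
[302. 181.] ((466.1173400878906, 209.9842071533203), (24.481576919555664, 25.00113296508789), 89.15956115722656) 0.03003789569407743
[172. 207.] ((437.9181823730469, 346.17431640625), (22.49173927307129, 23.324052810668945), 84.2671890258789) 0.029998876962303085
t 1.75 p [0.4627 0.1969 0.1781] yaw 0.29 tilt 0.29 F [-3.1  0.8  0.4] w 5.01 gf 0.0 j6 1.82
[ 0.54 -1.3   2.81] [-0.005  0.002  0.005]
[ 0.56 -1.24 14.41] [-0.005  0.002  0.005]
```

View pics/w1.png

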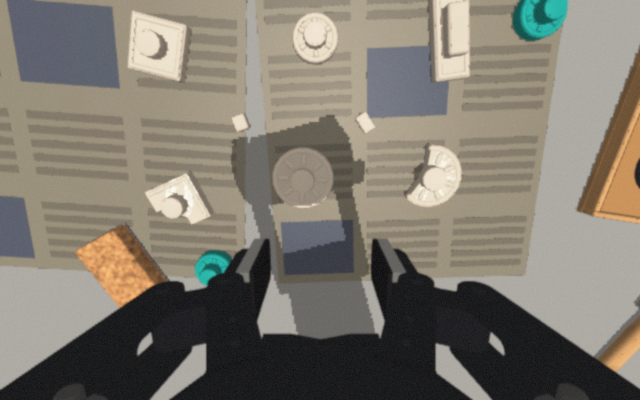

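The wrist view has the big rosette's knob at (302,181), which casts to (0.467,0.210). That agrees with the other two cameras, so I descend.

>>> {"fn": "send_rows", "kwargs": {
  "steps": [
    {"translation":[0.45,-1.3,4],"delta_rot":[0,0,0],"jaw":5},
    {"translation":[0.45,-1.3,8],"delta_rot":[0,0,0],"jaw":5},
    {"translation":[0.45,-1.3,11],"delta_rot":[0,0,0],"jaw":5},
    {"translation":[0.45,-1.3,13],"delta_rot":[0,0,0],"jaw":5},
    {"translation":[0.45,-1.3,14.3],"delta_rot":[0,0,0],"jaw":5},
    {"translation":[0.45,-1.3,14.3],"delta_rot":[0,0,0],"jaw":5},
    {"translation":[0.45,-1.3,14.3],"delta_rot":[0,0,0],"jaw":5},
    {"translation":[0.45,-1.3,14.3],"delta_rot":[0,0,0],"jaw":5}
  ]
}}

```text
time: 2.55
tool_pos: [0.4683, 0.2022, 0.0387]
tool_rot: [-0.0, 1.0, -0.0, 0.001]
contact_force: [-0.3, 0.6, -0.8]
gripper_width: 0.585
grasp_force: 0.0
```

```bash
python3 go.py .467 .21 .034 0
```

```text
t 2.55 p [0.4683 0.2022 0.0387] yaw -0.02 tilt 0.17 F [-0.3  0.6 -0.8] w 4.98 gf 0.0 j6 1.83
[-0.13 -0.78  0.47] [-0.001 -0.003 -0.   ]
```

>>> {"fn": "send_rows", "kwargs": {
  "steps": [
    {"translation":[-0.1,-0.8,0.45],"delta_rot":[0,0,0],"jaw":5},
    {"translation":[-0.1,-0.8,0.45],"delta_rot":[0,0,0],"jaw":5},
    {"translation":[-0.1,-0.8,0.45],"delta_rot":[0,0,0],"jaw":1.5},
    {"translation":[-0.1,-0.8,0.45],"delta_rot":[0,0,0],"jaw":1.5},
    {"translation":[-0.1,-0.8,0.45],"delta_rot":[0,0,0],"jaw":1.5},
    {"translation":[-0.1,-0.8,0.45],"delta_rot":[0,0,0],"jaw":1.5},
    {"translation":[-0.1,-0.8,0.45],"delta_rot":[0,0,0],"jaw":1.5},
    {"translation":[-0.1,-0.8,0.45],"delta_rot":[0,0,0],"jaw":1.5}
  ]
}}

```text
time: 3.35
tool_pos: [0.466, 0.2099, 0.0325]
tool_rot: [-0.0, 1.0, -0.0, 0.0]
contact_force: [0.3, -0.1, -0.3]
gripper_width: 0.175
grasp_force: 0.0
```

```bash
python3 go.py .59 -.185 .12 0
```

```text
t 3.35 p [0.466  0.2099 0.0325] yaw -0.02 tilt 0.0 F [ 0.3 -0.1 -0.3] w 1.49 gf 0.0 j6 1.85
[12.41 39.49 -8.75] [-0. -0. -0.]
```

The jaw closed to 15 mm on nothing, so I look.

Run:
```python
from h import *
f=cam('wrist');g=cam('scene')
a=cv2.resize(f['pixels'][100:400,180:480],(500,500));b=cv2.resize(g['pixels'][150:250,350:450],(500,500)) 
cv2.imwrite('pics/w2.png',cv2.resize(np.hstack([a,b]),(800,400)))
```

```text
(no output)
```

View pics/w2.png

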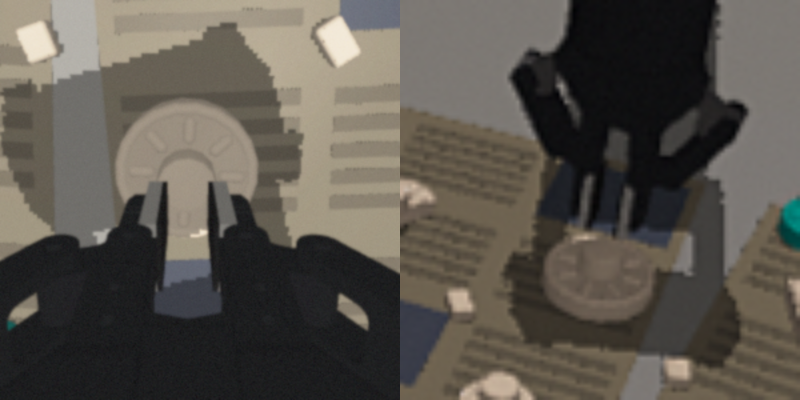

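The wrist crop has the finger pads at about (150–235,185–280), short of the knob. In the scene crop the tips end at the rosette's back rim, so they are either too high or too far back. I'll measure the tips from depth.

Run:
```python
from h import *
s=state()
for n in('scene','top','wrist'):
    f=cam(n);C=cloud(f)
    P=C.reshape(-1,3);b=f['pixels'].max(2).reshape(-1)
    if n!='top':
        m=(abs(P[:,1]-.21)<.02)&(abs(P[:,0]-.46)<.05)&(P[:,2]>.034)&(P[:,2]<.085)
    else: m=(abs(P[:,1]-.21)<.06)&(abs(P[:,0]-.46)<.09)&(P[:,2]>.034)
    Q=P[m]; print(n,len(Q),Q.min(0).round(3) if len(Q) else '',Q.max(0).round(3) if len(Q) else '')
    if n!='top':
        for lo in np.arange(.034,.085,.008):
            q=Q[(Q[:,2]>=lo)&(Q[:,2]<lo+.008)]
            if len(q): print(round(lo,3),len(q),'x',q[:,0].min().round(3),q[:,0].max().round(3),'y',q[:,1].min().round(3),q[:,1].max().round(3))
    hsv=cv2.cvtColor(f['pixels'],cv2.COLOR_BGR2HSV)
    k=((hsv[...,1]<70)&(hsv[...,2]>70)&(C[...,2]>.006)&(C[...,2]<.034)&(abs(C[...,1]-.21)<.045)&(abs(C[...,0]-.467)<.045))
    q=C[k]; print('piece',q.min(0).round(3),q.max(0).round(3))
print(s['tool_pos'],s['joint_pos'])
```

```text
scene 180 [0.454 0.19  0.044] [0.482 0.23  0.085]
0.042 14 x 0.458 0.478 y 0.195 0.223
0.05 36 x 0.46 0.48 y 0.191 0.23
0.058 39 x 0.454 0.482 y 0.19 0.23
0.066 39 x 0.459 0.48 y 0.191 0.23
0.074 37 x 0.463 0.48 y 0.19 0.229
0.082 15 x 0.458 0.48 y 0.191 0.23
piece [0.435 0.178 0.006] [0.502 0.242 0.03 ]
top 4155 [0.37  0.15  0.118] [0.52 0.27 0.42]
piece [0.435 0.212 0.01 ] [0.443 0.223 0.017]
wrist 2489 [0.454 0.19  0.049] [0.477 0.23  0.085]
0.042 10 x 0.474 0.476 y 0.197 0.222
0.05 375 x 0.454 0.477 y 0.19 0.23
0.058 472 x 0.455 0.477 y 0.19 0.23
0.066 548 x 0.454 0.477 y 0.19 0.23
0.074 468 x 0.454 0.477 y 0.19 0.23
0.082 616 x 0.454 0.477 y 0.191 0.228
piece [0.434 0.178 0.006] [0.499 0.243 0.032]
[0.46601842 0.20987266 0.03247185] [ 2.77450526e-01 -2.39634076e-02  2.02062183e+00  7.13429839e-06
  1.14490948e+00  1.84862842e+00]
```

By depth the fingertips sit at z≈0.046 while the reported TCP is at 0.0325. They are 13 mm above the TCP, not 14 mm below it as stated, and their lateral position is right. I trust the cameras: open, go 2.6 cm lower and close.

>>> {"fn": "send_rows", "kwargs": {
  "steps": [
    {"translation":[0.1,0,0],"delta_rot":[0,0,0],"jaw":5},
    {"translation":[0.1,0,0],"delta_rot":[0,0,0],"jaw":5},
    {"translation":[0.1,0,0],"delta_rot":[0,0,0],"jaw":5},
    {"translation":[0.1,0,0.8],"delta_rot":[0,0,0],"jaw":5},
    {"translation":[0.1,0,1.6],"delta_rot":[0,0,0],"jaw":5},
    {"translation":[0.1,0,2.2],"delta_rot":[0,0,0],"jaw":5},
    {"translation":[0.1,0,2.5],"delta_rot":[0,0,0],"jaw":5},
    {"translation":[0.1,0,2.5],"delta_rot":[0,0,0],"jaw":5}
  ]
}}

```text
time: 4.4
tool_pos: [0.4663, 0.2097, 0.0065]
tool_rot: [0.0, 1.0, -0.0, -0.001]
contact_force: [-0.4, 0.3, 0.5]
gripper_width: 0.587
grasp_force: 0.0
```

>>> {"fn": "send_rows", "kwargs": {
  "steps": [
    {"translation":[0,0,0],"delta_rot":[0,0,0],"jaw":1.5},
    {"translation":[0,0,0],"delta_rot":[0,0,0],"jaw":1.5},
    {"translation":[0,0,0],"delta_rot":[0,0,0],"jaw":1.5},
    {"translation":[0,0,0],"delta_rot":[0,0,0],"jaw":1.5},
    {"translation":[0,0,0],"delta_rot":[0,0,0],"jaw":1.5},
    {"translation":[0,0,0],"delta_rot":[0,0,0],"jaw":1.5},
    {"translation":[0,0,-1],"delta_rot":[0,0,0],"jaw":1.5},
    {"translation":[0,0,-1],"delta_rot":[0,0,0],"jaw":1.5}
  ]
}}

```text
time: 5.2
tool_pos: [0.4676, 0.2101, 0.0185]
tool_rot: [-0.0, 1.0, -0.0, 0.001]
contact_force: [0.1, -0.6, -0.5]
gripper_width: 0.267
grasp_force: 58.8
```

```bash
python3 go.py .59 -.185 .12 0
```

```text
t 5.2 p [0.4676 0.2101 0.0185] yaw -0.01 tilt 0.1 F [ 0.1 -0.6 -0.5] w 2.27 gf 58.8 j6 1.85
[ 12.26  39.51 -10.15] [-0.    -0.002 -0.   ]
```

Gripped, with 59 N on the pads. Carrying it to the big recess.

>>> {"fn": "send_rows", "kwargs": {
  "steps": [
    {"translation":[0,0,-4],"delta_rot":[0,0,0],"jaw":1.5},
    {"translation":[0.5,2,-7],"delta_rot":[0,0,0],"jaw":1.5},
    {"translation":[2,6,-8],"delta_rot":[0,0,0],"jaw":1.5},
    {"translation":[3.5,10.5,-8],"delta_rot":[0,0,0],"jaw":1.5},
    {"translation":[5,15,-8],"delta_rot":[0,0,0],"jaw":1.5},
    {"translation":[6.5,19.5,-8],"delta_rot":[0,0,0],"jaw":1.5},
    {"translation":[8,24,-8],"delta_rot":[0,0,0],"jaw":1.5},
    {"translation":[9.5,28.5,-8],"delta_rot":[0,0,0],"jaw":1.5}
  ]
}}

```text
time: 6.0
tool_pos: [0.562, -0.0769, 0.0973]
tool_rot: [-0.0, 1.0, -0.0, -0.0]
contact_force: [0.6, -0.5, -0.2]
gripper_width: 0.27
grasp_force: 59.0
```

>>> {"fn": "send_rows", "kwargs": {
  "steps": [
    {"translation":[1.5,5,0],"delta_rot":[0,0,0],"jaw":1.5},
    {"translation":[2.3,8.5,0],"delta_rot":[0,0,0],"jaw":1.5},
    {"translation":[2.7,11,0],"delta_rot":[0,0,0],"jaw":1.5},
    {"translation":[2.7,11,0],"delta_rot":[0,0,0],"jaw":1.5},
    {"translation":[2.7,11,2],"delta_rot":[0,0,0],"jaw":1.5},
    {"translation":[2.7,11,4],"delta_rot":[0,0,0],"jaw":1.5},
    {"translation":[2.7,11,4],"delta_rot":[0,0,0],"jaw":1.5},
    {"translation":[2.7,11,4],"delta_rot":[0,0,0],"jaw":1.5}
  ]
}}

```text
time: 6.8
tool_pos: [0.5884, -0.1841, 0.057]
tool_rot: [-0.0, 1.0, 0.0, -0.001]
contact_force: [0.1, 0.4, -1.0]
gripper_width: 0.263
grasp_force: 59.1
```

```bash
python3 - <<'E'
from h import *
f=cam('wrist');g=cam('scene')
a=cv2.resize(f['pixels'][100:400,180:480],(400,400));b=cv2.resize(g['pixels'][125:225,170:290],(480,400)) 
cv2.imwrite('pics/w3.png',cv2.resize(np.hstack([a,b]),(800,364)))
E
python3 go.py .59 -.185 .017 0
```

```text
t 6.9 p [ 0.5896 -0.1849  0.0587] yaw 0.02 tilt 0.1 F [-1.  -0.7 -0.6] w 2.26 gf 59.1 j6 1.15
[0.03 0.01 4.17] [ 0.001 -0.002  0.   ]
```

View pics/w3.png

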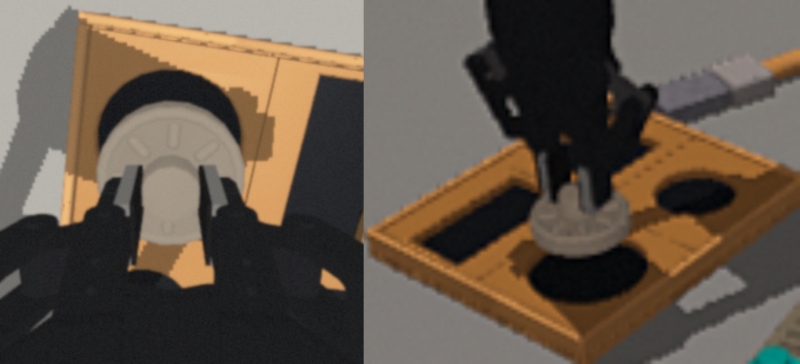

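The wrist crop shows the rosette held flat at (172,170), in front of the big recess arc at (170,110). I lower it slowly.

>>> {"fn": "send_rows", "kwargs": {
  "steps": [
    {"translation":[0,0,1],"delta_rot":[0,0,0],"jaw":1.5},
    {"translation":[0,0,2],"delta_rot":[0,0,0],"jaw":1.5},
    {"translation":[0,0,2.8],"delta_rot":[0,0,0],"jaw":1.5},
    {"translation":[0,0,3.3],"delta_rot":[0,0,0],"jaw":1.5},
    {"translation":[0,0,3.6],"delta_rot":[0,0,0],"jaw":1.5},
    {"translation":[0,0,3.8],"delta_rot":[0,0,0],"jaw":1.5},
    {"translation":[0,0,3.9],"delta_rot":[0,0,0],"jaw":1.5},
    {"translation":[0,0,3.9],"delta_rot":[0,0,0],"jaw":1.5}
  ]
}}

```text
time: 7.7
tool_pos: [0.5892, -0.1852, 0.0192]
tool_rot: [0.0, 1.0, -0.0, 0.0]
contact_force: [-2.0, -0.0, 3.0]
gripper_width: 0.264
grasp_force: 59.2
```

```bash
python3 go.py .59 -.185 .017 0
```

```text
t 7.7 p [ 0.5892 -0.1852  0.0192] yaw -0.01 tilt 0.03 F [-2. -0.  3.] w 2.24 gf 59.2 j6 1.15
[ 0.08 -0.02  0.22] [ 0. -0. -0.]
```

>>> {"fn": "send_rows", "kwargs": {
  "steps": [
    {"translation":[0,0,0.1],"delta_rot":[0,0,0],"jaw":1.5},
    {"translation":[0,0,0.1],"delta_rot":[0,0,0],"jaw":1.5},
    {"translation":[0,0,0.15],"delta_rot":[0,0,0],"jaw":1.5},
    {"translation":[0,0,0.15],"delta_rot":[0,0,0],"jaw":1.5},
    {"translation":[0,0,0.2],"delta_rot":[0,0,0],"jaw":1.5},
    {"translation":[0,0,0.2],"delta_rot":[0,0,0],"jaw":1.5},
    {"translation":[0,0,0.2],"delta_rot":[0,0,0],"jaw":1.5},
    {"translation":[0,0,0.2],"delta_rot":[0,0,0],"jaw":1.5}
  ]
}}

```text
time: 8.5
tool_pos: [0.5893, -0.1852, 0.0191]
tool_rot: [0.0, 1.0, 0.0, -0.0]
contact_force: [-7.4, 3.9, 12.2]
gripper_width: 0.271
grasp_force: 60.4
```

```bash
python3 - <<'E'
from h import *
for n in ('wrist','scene'):
    f=cam(n);C=cloud(f);hsv=cv2.cvtColor(f['pixels'],cv2.COLOR_BGR2HSV)
    k=((hsv[...,1]<70)&(hsv[...,2]>70)&(C[...,2]>.012)&(C[...,2]<.06)&(abs(C[...,1]+.185)<.045)&(abs(C[...,0]-.59)<.045))
    q=C[k];print(n,q.min(0).round(3),q.max(0).round(3),np.median(q[:,2]).round(4))
    print('relief', np.median(q[q[:,2]<.032][:,2]).round(4))
E
python3 go.py .59 -.185 .017 0
```

```text
wrist [ 0.556 -0.22   0.012] [ 0.621 -0.15   0.06 ] 0.026
relief 0.0255
scene [ 0.56  -0.216  0.012] [ 0.625 -0.152  0.06 ] 0.024
relief 0.0233
t 8.6 p [ 0.5893 -0.1853  0.0191] yaw -0.0 tilt 0.01 F [-8.   2.7 13.9] w 2.23 gf 60.4 j6 1.15
[ 0.07 -0.03  0.21] [ 0.  0. -0.]
```

It is seated: 13 N of reaction, and the base top is at 25 mm. I release and go to the small rosette.

>>> {"fn": "send_rows", "kwargs": {
  "steps": [
    {"translation":[0,0,-0.1],"delta_rot":[0,0,0],"jaw":2.6},
    {"translation":[0,0,-0.2],"delta_rot":[0,0,0],"jaw":4},
    {"translation":[0,0,-0.2],"delta_rot":[0,0,0],"jaw":5},
    {"translation":[0,0,-0.2],"delta_rot":[0,0,0],"jaw":5},
    {"translation":[0,0,-2],"delta_rot":[0,0,0],"jaw":5},
    {"translation":[0,0,-5],"delta_rot":[0,0,0],"jaw":5},
    {"translation":[0,-3,-9],"delta_rot":[0,0,0],"jaw":5},
    {"translation":[0.4,-8,-9],"delta_rot":[0,0,0],"jaw":5}
  ]
}}

```text
time: 9.4
tool_pos: [0.5972, -0.1079, 0.1136]
tool_rot: [0.002, 1.0, -0.002, 0.006]
contact_force: [2.1, -0.5, 0.5]
gripper_width: 0.585
grasp_force: 0.0
```

```bash
python3 go.py .603 .196 .11 0
```

```text
t 9.4 p [ 0.5972 -0.1079  0.1136] yaw -0.26 tilt 0.71 F [ 2.1 -0.5  0.5] w 4.97 gf 0.0 j6 1.27
[  0.44 -30.39   0.24] [ 0.004 -0.012 -0.005]
```

>>> {"fn": "send_rows", "kwargs": {
  "steps": [
    {"translation":[0.2,-5,0],"delta_rot":[0,0,0],"jaw":5},
    {"translation":[0.4,-10,0],"delta_rot":[0,0,0],"jaw":5},
    {"translation":[0.6,-15,0],"delta_rot":[0,0,0],"jaw":5},
    {"translation":[0.8,-20,0],"delta_rot":[0,0,0],"jaw":5},
    {"translation":[1,-25,0],"delta_rot":[0,0,0],"jaw":5},
    {"translation":[1,-29,0],"delta_rot":[0,0,0],"jaw":5},
    {"translation":[1,-30.1,2],"delta_rot":[0,0,0],"jaw":5},
    {"translation":[1,-30.1,4],"delta_rot":[0,0,0],"jaw":5}
  ]
}}

```text
time: 10.2
tool_pos: [0.6034, 0.1984, 0.0667]
tool_rot: [-0.0, 1.0, 0.002, 0.001]
contact_force: [-0.7, -0.1, -0.2]
gripper_width: 0.585
grasp_force: 0.0
```

>>> {"fn": "send_rows", "kwargs": {
  "steps": [
    {"translation":[0,0,0],"delta_rot":[0,0,0],"jaw":5},
    {"translation":[0,0,0],"delta_rot":[0,0,0],"jaw":5},
    {"translation":[0,0,0],"delta_rot":[0,0,0],"jaw":5},
    {"translation":[0,0,0],"delta_rot":[0,0,0],"jaw":5},
    {"translation":[0,0,0],"delta_rot":[0,0,0],"jaw":5},
    {"translation":[0,0,0],"delta_rot":[0,0,0],"jaw":5},
    {"translation":[0,0,0],"delta_rot":[0,0,0],"jaw":5},
    {"translation":[0,0,0],"delta_rot":[0,0,0],"jaw":5}
  ]
}}

```text
time: 11.0
tool_pos: [0.603, 0.1957, 0.0666]
tool_rot: [-0.0, 1.0, -0.0, 0.0]
contact_force: [-0.5, 0.0, -0.2]
gripper_width: 0.587
grasp_force: 0.0
```

```bash
cat > chk.py <<'E'
from h import *
f=cam('wrist');C=cloud(f);hsv=cv2.cvtColor(f['pixels'],cv2.COLOR_BGR2HSV)
m=((hsv[...,1]<70)&(hsv[...,2]>60)&(C[...,2]>.024)&(C[...,2]<.04)).astype(np.uint8)
n,l,st,c=cv2.connectedComponentsWithStats(m)
for i in range(1,n):
    if st[i,4]>100:
        P=C[l==i];r=cv2.minAreaRect((P[:,:2]*1000).astype(np.float32));print(c[i].round(),np.round(r[0]),np.round(r[1]),round(r[2]))
E
python3 chk.py; python3 go.py .603 .196 .0065 0
```

```text
[513. 212.] [608.  67.] [44. 20.] 7
[319. 219.] [603. 197.] [21. 21.] 17
[ 96. 230.] [595. 349.] [23. 23.] 29
[468. 384.] [466.  79.] [26. 14.] 41
t 11.05 p [0.603  0.1957 0.0665] yaw -0.01 tilt 0.0 F [ 0.3 -0.1  0.3] w 4.95 gf 0.0 j6 1.77
[ 0.   -0.03  6.  ] [-0. -0. -0.]
```

>>> {"fn": "send_rows", "kwargs": {
  "steps": [
    {"translation":[0,-0.05,2.5],"delta_rot":[0,0,0],"jaw":5},
    {"translation":[0,-0.05,4.5],"delta_rot":[0,0,0],"jaw":5},
    {"translation":[0,-0.05,5.5],"delta_rot":[0,0,0],"jaw":5},
    {"translation":[0,-0.05,6],"delta_rot":[0,0,0],"jaw":5},
    {"translation":[0,-0.05,6],"delta_rot":[0,0,0],"jaw":5},
    {"translation":[0,-0.05,6],"delta_rot":[0,0,0],"jaw":5},
    {"translation":[0,-0.05,6],"delta_rot":[0,0,0],"jaw":1.2},
    {"translation":[0,-0.05,6],"delta_rot":[0,0,0],"jaw":1.2}
  ]
}}

```text
time: 11.85
tool_pos: [0.6037, 0.1964, 0.0075]
tool_rot: [-0.0, 1.0, -0.0, 0.001]
contact_force: [0.3, 1.5, 1.7]
gripper_width: 0.255
grasp_force: 1.6
```

>>> {"fn": "send_rows", "kwargs": {
  "steps": [
    {"translation":[0,0,0],"delta_rot":[0,0,0],"jaw":1.2},
    {"translation":[0,0,0],"delta_rot":[0,0,0],"jaw":1.2},
    {"translation":[0,0,0],"delta_rot":[0,0,0],"jaw":1.2},
    {"translation":[0,0,0],"delta_rot":[0,0,0],"jaw":1.2},
    {"translation":[0,0,-1],"delta_rot":[0,0,0],"jaw":1.2},
    {"translation":[0,0,-4],"delta_rot":[0,0,0],"jaw":1.2},
    {"translation":[0,0,-8],"delta_rot":[0,0,0],"jaw":1.2},
    {"translation":[0,0,-9],"delta_rot":[0,0,0],"jaw":1.2}
  ]
}}

```text
time: 12.65
tool_pos: [0.6059, 0.1969, 0.1021]
tool_rot: [-0.001, 1.0, -0.0, 0.004]
contact_force: [0.4, -0.3, 0.8]
gripper_width: 0.214
grasp_force: 58.7
```

```bash
python3 go.py .479 -.168 .0965 0
```

```text
t 12.65 p [0.6059 0.1969 0.1021] yaw -0.01 tilt 0.48 F [ 0.4 -0.3  0.8] w 1.82 gf 58.7 j6 1.77
[-12.69  36.49   0.4 ] [-0.002 -0.008 -0.   ]
```

>>> {"fn": "send_rows", "kwargs": {
  "steps": [
    {"translation":[-0.7,2,0],"delta_rot":[0,0,0],"jaw":1.2},
    {"translation":[-2,6,0],"delta_rot":[0,0,0],"jaw":1.2},
    {"translation":[-3.5,10.5,0],"delta_rot":[0,0,0],"jaw":1.2},
    {"translation":[-5.1,15,0],"delta_rot":[0,0,0],"jaw":1.2},
    {"translation":[-6.6,19.5,0],"delta_rot":[0,0,0],"jaw":1.2},
    {"translation":[-8.2,24,0],"delta_rot":[0,0,0],"jaw":1.2},
    {"translation":[-9.7,28.5,0],"delta_rot":[0,0,0],"jaw":1.2},
    {"translation":[-11,32.5,0],"delta_rot":[0,0,0],"jaw":1.2}
  ]
}}

```text
time: 13.45
tool_pos: [0.4914, -0.1304, 0.0959]
tool_rot: [-0.0, 1.0, -0.0, -0.0]
contact_force: [0.3, 0.0, -0.1]
gripper_width: 0.22
grasp_force: 58.7
```

>>> {"fn": "send_rows", "kwargs": {
  "steps": [
    {"translation":[-1,3,0],"delta_rot":[0,0,0],"jaw":1.2},
    {"translation":[-1.4,3.9,0],"delta_rot":[0,0,0],"jaw":1.2},
    {"translation":[-1.4,3.9,1],"delta_rot":[0,0,0],"jaw":1.2},
    {"translation":[-1.4,3.9,3],"delta_rot":[0,0,0],"jaw":1.2},
    {"translation":[-1.4,3.9,4.5],"delta_rot":[0,0,0],"jaw":1.2},
    {"translation":[-1.4,3.9,4.5],"delta_rot":[0,0,0],"jaw":1.2},
    {"translation":[-1.4,3.9,4.5],"delta_rot":[0,0,0],"jaw":1.2},
    {"translation":[-1.4,3.9,4.5],"delta_rot":[0,0,0],"jaw":1.2}
  ]
}}

```text
time: 14.25
tool_pos: [0.4796, -0.1675, 0.0521]
tool_rot: [0.0, 1.0, 0.0, 0.001]
contact_force: [-0.1, 1.3, -1.0]
gripper_width: 0.222
grasp_force: 58.8
```

```bash
python3 go.py .479 -.168 .019 0;python3 - <<'E'
from h import *
f=cam('wrist');cv2.imwrite('pics/w4.png',cv2.resize(f['pixels'][60:400,120:520],(500,425)))
E
```

```text
t 14.25 p [ 0.4796 -0.1675  0.0521] yaw 0.04 tilt 0.07 F [-0.1  1.3 -1. ] w 1.88 gf 58.8 j6 1.09
[-0.07  0.05  3.31] [ 0.    -0.001  0.001]
```

View pics/w4.png

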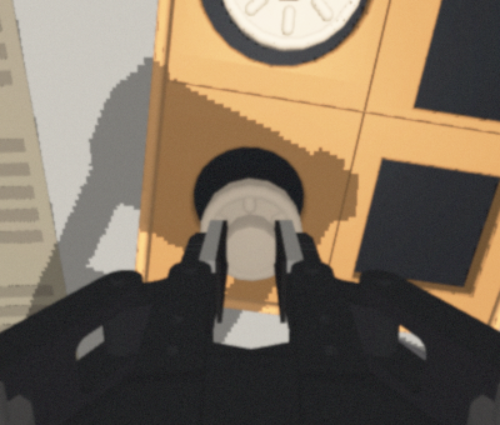

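The small rosette at (250,230) is held flat over the small recess, whose arc is at (250,175). The big rosette sits well in its recess at the top of the picture. I lower it until it touches.

>>> {"fn": "send_rows", "kwargs": {
  "steps": [
    {"translation":[0,0,1],"delta_rot":[0,0,0],"jaw":1.2},
    {"translation":[0,0,2],"delta_rot":[0,0,0],"jaw":1.2},
    {"translation":[0,0,2.6],"delta_rot":[0,0,0],"jaw":1.2},
    {"translation":[0,0,3],"delta_rot":[0,0,0],"jaw":1.2},
    {"translation":[0,0,3.2],"delta_rot":[0,0,0],"jaw":1.2},
    {"translation":[0,0,3.35],"delta_rot":[0,0,0],"jaw":1.2},
    {"translation":[0,0,3.45],"delta_rot":[0,0,0],"jaw":1.2},
    {"translation":[0,0,3.45],"delta_rot":[0,0,0],"jaw":1.2}
  ]
}}

```text
time: 15.1
tool_pos: [0.4783, -0.1675, 0.0188]
tool_rot: [-0.001, 1.0, 0.0, -0.002]
contact_force: [-8.8, 4.0, 15.0]
gripper_width: 0.219
grasp_force: 60.2
```

```bash
python3 go.py .479 -.168 .019 0
```

```text
t 15.1 p [ 0.4783 -0.1675  0.0188] yaw 0.0 tilt 0.21 F [-8.8  4.  15. ] w 1.86 gf 60.2 j6 1.09
[ 0.07  0.05 -0.02] [-0.001  0.003  0.   ]
```

Seated with 15 N of reaction. I release, rise and head for the tablet.

>>> {"fn": "send_rows", "kwargs": {
  "steps": [
    {"translation":[0,0,-0.1],"delta_rot":[0,0,0],"jaw":2.4},
    {"translation":[0,0,-0.15],"delta_rot":[0,0,0],"jaw":4},
    {"translation":[0,0,-0.15],"delta_rot":[0,0,0],"jaw":5},
    {"translation":[0,0,-0.15],"delta_rot":[0,0,0],"jaw":5},
    {"translation":[0,0,-2],"delta_rot":[0,0,0],"jaw":5},
    {"translation":[0,0,-5],"delta_rot":[0,0,0],"jaw":5},
    {"translation":[1.5,-2.5,-9],"delta_rot":[0,0,0],"jaw":5},
    {"translation":[4,-7,-9],"delta_rot":[0,0,0],"jaw":5}
  ]
}}

```text
time: 15.9
tool_pos: [0.5223, -0.1014, 0.1137]
tool_rot: [0.002, 1.0, -0.002, 0.006]
contact_force: [1.8, -1.6, 0.1]
gripper_width: 0.584
grasp_force: 0.0
```

>>> {"fn": "send_rows", "kwargs": {
  "steps": [
    {"translation":[2.5,-4,0],"delta_rot":[0,0,-0.06],"jaw":5},
    {"translation":[5,-8,0],"delta_rot":[0,0,-0.122],"jaw":5},
    {"translation":[7,-12,0],"delta_rot":[0,0,-0.122],"jaw":5},
    {"translation":[8.5,-15,0],"delta_rot":[0,0,-0.122],"jaw":5},
    {"translation":[9,-16.4,2],"delta_rot":[0,0,-0.122],"jaw":5},
    {"translation":[9,-16.4,4],"delta_rot":[0,0,-0.122],"jaw":5},
    {"translation":[9,-16.4,4],"delta_rot":[0,0,-0.122],"jaw":5},
    {"translation":[9,-16.4,4],"delta_rot":[0,0,-0.122],"jaw":5}
  ]
}}

```text
time: 16.7
tool_pos: [0.6077, 0.0648, 0.0665]
tool_rot: [-0.0, 0.998, 0.061, -0.001]
contact_force: [-0.0, 0.3, 0.1]
gripper_width: 0.581
grasp_force: 0.0
```

```bash
python3 chk.py; python3 go.py .608 .0665 .0065 7
```

```text
[318. 218.] [608.  66.] [43. 20.] 8
[629. 289.] [ 579. -163.] [58. 19.] 22
t 16.75 p [0.6085 0.0646 0.0675] yaw 6.95 tilt 0.03 F [ 0.2 -0.2  1.5] w 4.95 gf 0.0 j6 1.43
[-0.03 -0.19  6.1 ] [ 0.    -0.001 -0.001]
```

>>> {"fn": "send_rows", "kwargs": {
  "steps": [
    {"translation":[0,-0.15,2.5],"delta_rot":[0,0,0],"jaw":5},
    {"translation":[0,-0.15,4.5],"delta_rot":[0,0,0],"jaw":5},
    {"translation":[0,-0.15,5.5],"delta_rot":[0,0,0],"jaw":5},
    {"translation":[0,-0.15,6],"delta_rot":[0,0,0],"jaw":5},
    {"translation":[0,-0.15,6],"delta_rot":[0,0,0],"jaw":5},
    {"translation":[0,-0.15,6],"delta_rot":[0,0,0],"jaw":5},
    {"translation":[0,-0.15,6],"delta_rot":[0,0,0],"jaw":1.0},
    {"translation":[0,-0.15,6],"delta_rot":[0,0,0],"jaw":1.0}
  ]
}}

```text
time: 17.55
tool_pos: [0.6087, 0.0664, 0.008]
tool_rot: [0.0, 0.998, 0.061, 0.001]
contact_force: [0.1, -0.1, 0.5]
gripper_width: 0.254
grasp_force: 0.0
```

>>> {"fn": "send_rows", "kwargs": {
  "steps": [
    {"translation":[0,0,0],"delta_rot":[0,0,0],"jaw":1.0},
    {"translation":[0,0,0],"delta_rot":[0,0,0],"jaw":1.0},
    {"translation":[0,0,0],"delta_rot":[0,0,0],"jaw":1.0},
    {"translation":[0,0,0],"delta_rot":[0,0,0],"jaw":1.0},
    {"translation":[0,0,-1],"delta_rot":[0,0,0],"jaw":1.0},
    {"translation":[0,0,-4],"delta_rot":[0,0,0],"jaw":1.0},
    {"translation":[0,0,-8],"delta_rot":[0,0,0],"jaw":1.0},
    {"translation":[0,0,-9],"delta_rot":[0,0,0],"jaw":1.0}
  ]
}}

```text
time: 18.35
tool_pos: [0.6109, 0.0665, 0.1022]
tool_rot: [0.0, 0.998, 0.061, 0.004]
contact_force: [1.5, 0.3, -1.3]
gripper_width: 0.212
grasp_force: 61.2
```

```bash
python3 go.py .575 -.281 .0965 -9
```

```text
t 18.35 p [0.6109 0.0665 0.1022] yaw 6.98 tilt 0.45 F [ 1.5  0.3 -1.3] w 1.8 gf 61.2 j6 1.44
[-7.79 34.05  0.55] [-0.    -0.008  0.279]
```

>>> {"fn": "send_rows", "kwargs": {
  "steps": [
    {"translation":[-0.4,2,0],"delta_rot":[0,0,0.05],"jaw":1.0},
    {"translation":[-1.3,6,0],"delta_rot":[0,0,0.12],"jaw":1.0},
    {"translation":[-2.2,10.5,0],"delta_rot":[0,0,0.2],"jaw":1.0},
    {"translation":[-3.2,15,0],"delta_rot":[0,0,0.279],"jaw":1.0},
    {"translation":[-4.2,19.5,0],"delta_rot":[0,0,0.279],"jaw":1.0},
    {"translation":[-5.2,24,0],"delta_rot":[0,0,0.279],"jaw":1.0},
    {"translation":[-6.2,28.5,0],"delta_rot":[0,0,0.279],"jaw":1.0},
    {"translation":[-7.0,32,0],"delta_rot":[0,0,0.279],"jaw":1.0}
  ]
}}

```text
time: 19.15
tool_pos: [0.5763, -0.2619, 0.0961]
tool_rot: [-0.0, 0.997, -0.079, -0.001]
contact_force: [-0.6, -0.2, -0.2]
gripper_width: 0.209
grasp_force: 61.3
```

```bash
python3 go.py .575 -.281 .0965 -9
```

```text
t 19.15 p [ 0.5763 -0.2619  0.0961] yaw -9.08 tilt 0.07 F [-0.6 -0.2 -0.2] w 1.78 gf 61.3 j6 1.19
[ 0.18  1.9  -0.04] [-0.     0.001 -0.001]
```

>>> {"fn": "send_rows", "kwargs": {
  "steps": [
    {"translation":[0.1,1.4,0],"delta_rot":[0,0,0],"jaw":1.0},
    {"translation":[0.1,1.8,0],"delta_rot":[0,0,0],"jaw":1.0},
    {"translation":[0.1,1.8,1],"delta_rot":[0,0,0],"jaw":1.0},
    {"translation":[0.1,1.8,3],"delta_rot":[0,0,0],"jaw":1.0},
    {"translation":[0.1,1.8,4.5],"delta_rot":[0,0,0],"jaw":1.0},
    {"translation":[0.1,1.8,4.5],"delta_rot":[0,0,0],"jaw":1.0},
    {"translation":[0.1,1.8,4.5],"delta_rot":[0,0,0],"jaw":1.0},
    {"translation":[0.1,1.8,4.5],"delta_rot":[0,0,0],"jaw":1.0}
  ]
}}

```text
time: 19.95
tool_pos: [0.5763, -0.2774, 0.0529]
tool_rot: [0.0, 0.997, -0.078, 0.001]
contact_force: [-0.1, 0.3, -0.8]
gripper_width: 0.213
grasp_force: 61.2
```

```bash
python3 go.py .575 -.281 .019 -9;python3 - <<'E'
from h import *
f=cam('wrist');cv2.imwrite('pics/w5.png',cv2.resize(f['pixels'][60:400,120:520],(500,425)))
E
```

```text
t 19.95 p [ 0.5763 -0.2774  0.0529] yaw -8.96 tilt 0.08 F [-0.1  0.3 -0.8] w 1.81 gf 61.2 j6 1.16
[-0.08  0.37  3.39] [ 0.001 -0.001  0.001]
```

View pics/w5.png

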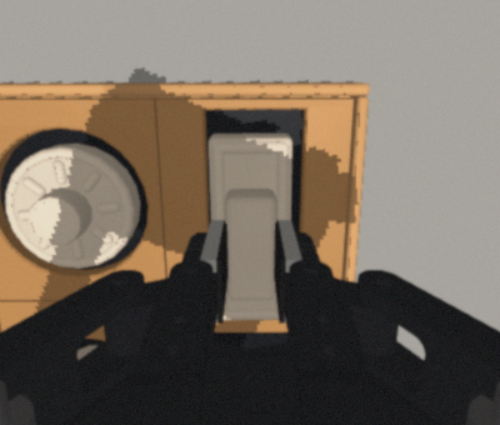

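The tablet spans columns 210–292 and the recess 206–304, so it is aligned but needs about 3 mm along tool +y. I correct that while lowering.

>>> {"fn": "send_rows", "kwargs": {
  "steps": [
    {"translation":[-0.05,0.3,1],"delta_rot":[0,0,0],"jaw":1.0},
    {"translation":[-0.05,0.3,2],"delta_rot":[0,0,0],"jaw":1.0},
    {"translation":[-0.05,0.3,2.6],"delta_rot":[0,0,0],"jaw":1.0},
    {"translation":[-0.05,0.3,3],"delta_rot":[0,0,0],"jaw":1.0},
    {"translation":[-0.05,0.3,3.2],"delta_rot":[0,0,0],"jaw":1.0},
    {"translation":[-0.05,0.3,3.35],"delta_rot":[0,0,0],"jaw":1.0},
    {"translation":[-0.05,0.3,3.5],"delta_rot":[0,0,0],"jaw":1.0},
    {"translation":[-0.05,0.3,3.5],"delta_rot":[0,0,0],"jaw":1.0}
  ]
}}

```text
time: 20.8
tool_pos: [0.5744, -0.2804, 0.0192]
tool_rot: [-0.0, 0.997, -0.078, -0.001]
contact_force: [-8.3, 3.6, 10.4]
gripper_width: 0.214
grasp_force: 62.6
```

```bash
python3 go.py .575 -.281 .019 -9
```

```text
t 20.8 p [ 0.5744 -0.2804  0.0192] yaw -8.99 tilt 0.12 F [-8.3  3.6 10.4] w 1.82 gf 62.6 j6 1.16
[0.07 0.05 0.02] [-0.     0.002  0.   ]
```

Seated. I release, rise and head for the square block.

>>> {"fn": "send_rows", "kwargs": {
  "steps": [
    {"translation":[0,0,-0.1],"delta_rot":[0,0,0],"jaw":2.2},
    {"translation":[0,0,-0.15],"delta_rot":[0,0,0],"jaw":4},
    {"translation":[0,0,-0.15],"delta_rot":[0,0,0],"jaw":5},
    {"translation":[0,0,-0.15],"delta_rot":[0,0,0],"jaw":5},
    {"translation":[0,0,-2],"delta_rot":[0,0,0],"jaw":5},
    {"translation":[0,0,-5],"delta_rot":[0,0,0],"jaw":5},
    {"translation":[0,-2,-9],"delta_rot":[0,0,0],"jaw":5},
    {"translation":[0,-6,-10],"delta_rot":[0,0,0],"jaw":5}
  ]
}}

```text
time: 21.6
tool_pos: [0.5867, -0.2241, 0.1227]
tool_rot: [0.002, 0.997, -0.08, 0.004]
contact_force: [0.8, 0.9, 0.7]
gripper_width: 0.587
grasp_force: 0.0
```

```bash
python3 go.py .596 .3485 .117 -15
```

```text
t 21.6 p [ 0.5867 -0.2241  0.1227] yaw -9.21 tilt 0.54 F [0.8 0.9 0.7] w 4.99 gf 0.0 j6 1.25
[ -8.26 -56.67   0.3 ] [ 0.003 -0.009  0.101]
```

>>> {"fn": "send_rows", "kwargs": {
  "steps": [
    {"translation":[-0.7,-4.9,0],"delta_rot":[0,0,0.05],"jaw":5},
    {"translation":[-1.3,-9.8,0],"delta_rot":[0,0,0.105],"jaw":5},
    {"translation":[-2,-14.7,0],"delta_rot":[0,0,0.105],"jaw":5},
    {"translation":[-2.7,-19.6,0],"delta_rot":[0,0,0.105],"jaw":5},
    {"translation":[-3.4,-24.5,0],"delta_rot":[0,0,0.105],"jaw":5},
    {"translation":[-4,-29.4,0],"delta_rot":[0,0,0.105],"jaw":5},
    {"translation":[-4.7,-34.3,0],"delta_rot":[0,0,0.105],"jaw":5},
    {"translation":[-5.4,-39.2,0],"delta_rot":[0,0,0.105],"jaw":5}
  ]
}}

```text
time: 22.4
tool_pos: [0.5918, 0.1764, 0.1169]
tool_rot: [-0.0, 0.991, -0.131, 0.0]
contact_force: [0.6, -0.1, 0.3]
gripper_width: 0.586
grasp_force: 0.0
```

```bash
python3 go.py .596 .3485 .067 -15
```

```text
t 22.4 p [0.5918 0.1764 0.1169] yaw -15.02 tilt 0.02 F [ 0.6 -0.1  0.3] w 4.98 gf 0.0 j6 2.0
[ -4.06 -16.73   4.99] [-0. -0. -0.]
```

>>> {"fn": "send_rows", "kwargs": {
  "steps": [
    {"translation":[-1.2,-4.9,0],"delta_rot":[0,0,0],"jaw":5},
    {"translation":[-2.4,-9.8,0],"delta_rot":[0,0,0],"jaw":5},
    {"translation":[-3.4,-14,0],"delta_rot":[0,0,0],"jaw":5},
    {"translation":[-4.1,-16.7,1],"delta_rot":[0,0,0],"jaw":5},
    {"translation":[-4.1,-16.7,3],"delta_rot":[0,0,0],"jaw":5},
    {"translation":[-4.1,-16.7,5],"delta_rot":[0,0,0],"jaw":5},
    {"translation":[-4.1,-16.7,5],"delta_rot":[0,0,0],"jaw":5},
    {"translation":[-4.1,-16.7,5],"delta_rot":[0,0,0],"jaw":5}
  ]
}}

```text
time: 23.2
tool_pos: [0.5955, 0.3461, 0.0665]
tool_rot: [0.0, 0.991, -0.131, -0.001]
contact_force: [-0.2, -1.1, -0.6]
gripper_width: 0.584
grasp_force: 0.0
```

```bash
python3 chk.py; python3 go.py .596 .3485 .0065 -15
python3 - <<'E'
from h import *
f=cam('wrist');cv2.imwrite('pics/w6.png',cv2.resize(f['pixels'][60:400,120:520],(500,425)))
E
```

```text
[125.  80.] [711. 441.] [31. 69.] 66
[316. 220.] [595. 349.] [23. 23.] 3
t 23.25 p [0.5963 0.3463 0.0678] yaw -15.04 tilt 0.06 F [-0.1 -0.1  0.6] w 4.99 gf 0.0 j6 2.25
[-0.09 -0.2   6.13] [-0.001 -0.001 -0.001]
```

View pics/w6.png

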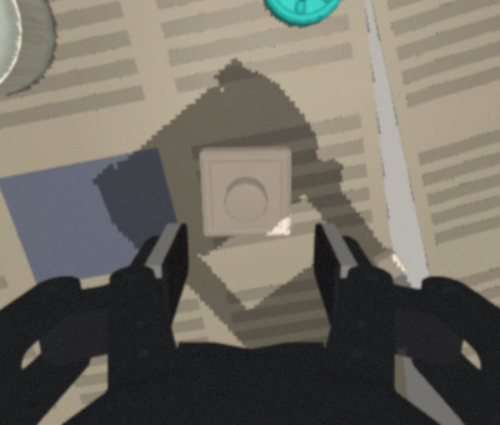

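The whole square block is at (246,190), square to the jaws, with the knob at (246,200). I descend and grip.

>>> {"fn": "send_rows", "kwargs": {
  "steps": [
    {"translation":[-0.05,-0.15,2.5],"delta_rot":[0,0,0],"jaw":5},
    {"translation":[-0.05,-0.15,4.5],"delta_rot":[0,0,0],"jaw":5},
    {"translation":[-0.05,-0.15,5.5],"delta_rot":[0,0,0],"jaw":5},
    {"translation":[-0.05,-0.15,6],"delta_rot":[0,0,0],"jaw":5},
    {"translation":[-0.05,-0.15,6],"delta_rot":[0,0,0],"jaw":5},
    {"translation":[-0.05,-0.15,6],"delta_rot":[0,0,0],"jaw":5},
    {"translation":[-0.05,-0.15,6],"delta_rot":[0,0,0],"jaw":1.2},
    {"translation":[-0.05,-0.15,6],"delta_rot":[0,0,0],"jaw":1.2}
  ]
}}

```text
time: 24.1
tool_pos: [0.5964, 0.3482, 0.0083]
tool_rot: [-0.001, 0.991, -0.131, 0.001]
contact_force: [-2.4, -1.9, 13.1]
gripper_width: 0.261
grasp_force: 35.3
```

>>> {"fn": "send_rows", "kwargs": {
  "steps": [
    {"translation":[0,0,0],"delta_rot":[0,0,0],"jaw":1.2},
    {"translation":[0,0,0],"delta_rot":[0,0,0],"jaw":1.2},
    {"translation":[0,0,0],"delta_rot":[0,0,0],"jaw":1.2},
    {"translation":[0,0,0],"delta_rot":[0,0,0],"jaw":1.2},
    {"translation":[0,0,-1],"delta_rot":[0,0,0],"jaw":1.2},
    {"translation":[0,0,-4],"delta_rot":[0,0,0],"jaw":1.2},
    {"translation":[0,0,-8],"delta_rot":[0,0,0],"jaw":1.2},
    {"translation":[0,0,-9],"delta_rot":[0,0,0],"jaw":1.2}
  ]
}}

```text
time: 24.9
tool_pos: [0.5984, 0.3491, 0.1028]
tool_rot: [-0.002, 0.991, -0.131, 0.004]
contact_force: [1.0, 1.5, -0.1]
gripper_width: 0.241
grasp_force: 58.8
```

```bash
python3 go.py .464 -.264 .0965 -9
```

```text
t 24.9 p [0.5984 0.3491 0.1028] yaw -15.02 tilt 0.48 F [ 1.   1.5 -0.1] w 2.05 gf 58.8 j6 2.25
[ 2.91 62.7   0.32] [-0.005 -0.007 -0.105]
```

>>> {"fn": "send_rows", "kwargs": {
  "steps": [
    {"translation":[0.1,2,0],"delta_rot":[0,0,-0.03],"jaw":1.2},
    {"translation":[0.3,6,0],"delta_rot":[0,0,-0.06],"jaw":1.2},
    {"translation":[0.5,10.8,0],"delta_rot":[0,0,-0.105],"jaw":1.2},
    {"translation":[0.7,15.6,0],"delta_rot":[0,0,-0.105],"jaw":1.2},
    {"translation":[1,20.4,0],"delta_rot":[0,0,-0.105],"jaw":1.2},
    {"translation":[1.2,25.2,0],"delta_rot":[0,0,-0.105],"jaw":1.2},
    {"translation":[1.4,30,0],"delta_rot":[0,0,-0.105],"jaw":1.2},
    {"translation":[1.6,34,0],"delta_rot":[0,0,-0.105],"jaw":1.2}
  ]
}}

```text
time: 25.7
tool_pos: [0.5216, 0.0134, 0.0963]
tool_rot: [0.0, 0.997, -0.079, -0.0]
contact_force: [0.3, 0.5, -0.6]
gripper_width: 0.237
grasp_force: 58.9
```

```bash
python3 go.py .464 -.264 .0965 -9
```

```text
t 25.7 p [0.5216 0.0134 0.0963] yaw -9.04 tilt 0.06 F [ 0.3  0.5 -0.6] w 2.01 gf 58.9 j6 1.61
[-1.33e+00  2.83e+01 -1.00e-02] [ 0.     0.001 -0.001]
```

>>> {"fn": "send_rows", "kwargs": {
  "steps": [
    {"translation":[-0.2,4.5,0],"delta_rot":[0,0,0],"jaw":1.2},
    {"translation":[-0.4,9.2,0],"delta_rot":[0,0,0],"jaw":1.2},
    {"translation":[-0.6,14,0],"delta_rot":[0,0,0],"jaw":1.2},
    {"translation":[-0.9,18.8,0],"delta_rot":[0,0,0],"jaw":1.2},
    {"translation":[-1.1,23.5,0],"delta_rot":[0,0,0],"jaw":1.2},
    {"translation":[-1.3,26.8,0],"delta_rot":[0,0,0],"jaw":1.2},
    {"translation":[-1.3,28.1,0],"delta_rot":[0,0,0],"jaw":1.2},
    {"translation":[-1.3,28.1,1],"delta_rot":[0,0,0],"jaw":1.2}
  ]
}}

```text
time: 26.5
tool_pos: [0.4668, -0.2619, 0.0878]
tool_rot: [0.001, 0.997, -0.08, 0.001]
contact_force: [1.1, -0.1, 0.1]
gripper_width: 0.241
grasp_force: 58.9
```

>>> {"fn": "send_rows", "kwargs": {
  "steps": [
    {"translation":[0,0,1.5],"delta_rot":[0,0,0],"jaw":1.2},
    {"translation":[0,0,3],"delta_rot":[0,0,0],"jaw":1.2},
    {"translation":[0,0,3.5],"delta_rot":[0,0,0],"jaw":1.2},
    {"translation":[0,0,3.5],"delta_rot":[0,0,0],"jaw":1.2},
    {"translation":[0,0,3.5],"delta_rot":[0,0,0],"jaw":1.2},
    {"translation":[0,0,3.5],"delta_rot":[0,0,0],"jaw":1.2},
    {"translation":[0,0,3.5],"delta_rot":[0,0,0],"jaw":1.2},
    {"translation":[0,0,3.5],"delta_rot":[0,0,0],"jaw":1.2}
  ]
}}

```text
time: 27.3
tool_pos: [0.4665, -0.2604, 0.0526]
tool_rot: [0.0, 0.997, -0.079, 0.0]
contact_force: [-0.7, -0.4, -1.3]
gripper_width: 0.241
grasp_force: 58.9
```

```bash
python3 go.py .464 -.264 .019 -9;python3 - <<'E'
from h import *
f=cam('wrist');cv2.imwrite('pics/w7.png',cv2.resize(f['pixels'][60:400,120:520],(500,425)))
E
```

```text
t 27.3 p [ 0.4665 -0.2604  0.0526] yaw -9.01 tilt 0.07 F [-0.7 -0.4 -1.3] w 2.04 gf 58.9 j6 1.08
[-0.2   0.39  3.36] [ 0.001 -0.001 -0.   ]
```

View pics/w7.png

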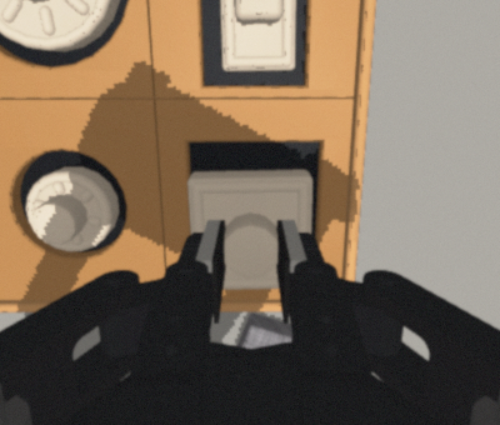

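The block spans columns 188–313 and the recess 188–322, which matches the computed 4 mm along tool +y. I correct that and lower.

>>> {"fn": "send_rows", "kwargs": {
  "steps": [
    {"translation":[-0.15,0.35,1],"delta_rot":[0,0,0],"jaw":1.2},
    {"translation":[-0.15,0.35,2],"delta_rot":[0,0,0],"jaw":1.2},
    {"translation":[-0.15,0.35,2.6],"delta_rot":[0,0,0],"jaw":1.2},
    {"translation":[-0.15,0.35,3],"delta_rot":[0,0,0],"jaw":1.2},
    {"translation":[-0.15,0.35,3.2],"delta_rot":[0,0,0],"jaw":1.2},
    {"translation":[-0.15,0.35,3.35],"delta_rot":[0,0,0],"jaw":1.2},
    {"translation":[-0.15,0.35,3.5],"delta_rot":[0,0,0],"jaw":1.2},
    {"translation":[-0.15,0.35,3.5],"delta_rot":[0,0,0],"jaw":1.2}
  ]
}}

```text
time: 28.15
tool_pos: [0.4634, -0.2629, 0.0194]
tool_rot: [-0.001, 0.997, -0.078, -0.002]
contact_force: [-10.9, 6.8, 17.9]
gripper_width: 0.244
grasp_force: 60.8
```

```bash
python3 go.py .464 -.264 .019 -9
```

```text
t 28.15 p [ 0.4634 -0.2629  0.0194] yaw -8.97 tilt 0.26 F [-10.9   6.8  17.9] w 2.07 gf 60.8 j6 1.07
[0.08 0.1  0.03] [-0.002  0.004  0.   ]
```

Seated. I release and retreat.

>>> {"fn": "send_rows", "kwargs": {
  "steps": [
    {"translation":[0,0,-0.1],"delta_rot":[0,0,0],"jaw":2.4},
    {"translation":[0,0,-0.15],"delta_rot":[0,0,0],"jaw":4},
    {"translation":[0,0,-0.15],"delta_rot":[0,0,0],"jaw":5},
    {"translation":[0,0,-0.15],"delta_rot":[0,0,0],"jaw":5},
    {"translation":[0,0,-2],"delta_rot":[0,0,0],"jaw":5},
    {"translation":[0,0,-5],"delta_rot":[0,0,0],"jaw":5},
    {"translation":[0,0,-10],"delta_rot":[0,0,0],"jaw":5},
    {"translation":[0,0,-15],"delta_rot":[0,0,0],"jaw":5}
  ]
}}

```text
time: 28.95
tool_pos: [0.4634, -0.2628, 0.1673]
tool_rot: [-0.001, 0.997, -0.079, -0.001]
contact_force: [0.2, 0.3, 0.6]
gripper_width: 0.589
grasp_force: 0.0
```

>>> {"fn": "send_rows", "kwargs": {
  "steps": [
    {"translation":[0,-4,0],"delta_rot":[0,0,0],"jaw":5},
    {"translation":[0,-9,0],"delta_rot":[0,0,0],"jaw":5},
    {"translation":[0,-14,0],"delta_rot":[0,0,0],"jaw":5},
    {"translation":[0,-19,0],"delta_rot":[0,0,0],"jaw":5},
    {"translation":[0,-22,0],"delta_rot":[0,0,0],"jaw":5},
    {"translation":[0,-22,0],"delta_rot":[0,0,0],"jaw":5},
    {"translation":[0,-22,0],"delta_rot":[0,0,0],"jaw":5},
    {"translation":[0,-22,0],"delta_rot":[0,0,0],"jaw":5}
  ]
}}

```text
time: 29.75
tool_pos: [0.4985, -0.0469, 0.1668]
tool_rot: [0.0, 0.997, -0.079, -0.0]
contact_force: [0.5, -0.8, 0.3]
gripper_width: 0.584
grasp_force: 0.0
```

Run:
```python
from h import *
f=cam('top');C=cloud(f);hsv=cv2.cvtColor(f['pixels'],cv2.COLOR_BGR2HSV)
m=((hsv[...,1]<70)&(hsv[...,2]>100)&(C[...,2]>.033)&(C[...,2]<.06)&(C[...,1]<-.1)).astype(np.uint8)
n,l,st,c=cv2.connectedComponentsWithStats(m)
for i in range(1,n):
    if st[i,4]>20: print(c[i].round(),(C[l==i].mean(0)*1000).round(),C[l==i][:,2].std().round(4))
cv2.imwrite('pics/end.png',cv2.resize(f['pixels'][150:275,370:480],None,fx=4.5,fy=4.5,interpolation=cv2.INTER_CUBIC))
```

```text
[462.  60.] [ 914. -325.   57.] 0.002
[462.  71.] [ 892. -330.   40.] 0.0031
[448. 193.] [ 573. -280.   39.] 0.0023
[443. 237.] [ 463. -263.   39.] 0.0024
```

View pics/end.png

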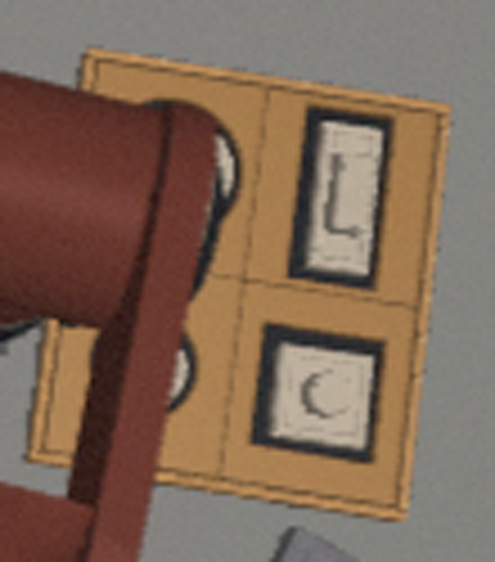

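The end view shows the tablet at (345,200) and the block at (323,393) centred in their recesses. The two rosettes are partly hidden by the arm here, but the wrist views showed them seated and centred. I hand the job in.

```bash
python3 -c "
from plant import *
print(job_done())"
```

```text
the job is handed in; nothing more can be done
None
```

All four whole castings rest flat, knob side up, in their own recesses, the two broken ones were not touched, and the job is handed in; the hand-in returned no verdict.

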